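Load the canister drying rack and start the dryer

TASK

Rinsed topping canisters are lying on the counter of the bakery. Put every one of them upside down over a peg of the drying rack, any peg, one per peg, so that its rim stands flat on the coloured disc; then slide the fan switch of the same colour fully on for every peg that carries a canister and fully off for every empty peg. Only when that is done, reach into the well of the control box and turn the dial clockwise until its white pointer stands at the red mark; leave the tongs, the small white cup and the amber jar where they are.

Things in the scene. Friction and masses are not known exactly. Their poses are not given: they have to be found in the camera images.
- can_A: orange hollow square canister with a white band near its closed end, 54 x 54 mm outside, 100 mm long, walls 3 mm, one end open (the mouth), about 0.14 kg; starts lying on a flat side. Origin at mid-length on its axis (27 mm above the table when lying); x axis points along its length out of the mouth; closed end 50 mm behind the origin. None if absent. All are alike
- can_B: orange hollow square canister with a white band near its closed end, 54 x 54 mm outside, 100 mm long, walls 3 mm, one end open (the mouth), about 0.14 kg; starts lying on a flat side. Origin at mid-length on its axis (27 mm above the table when lying); x axis points along its length out of the mouth; closed end 50 mm behind the origin. None if absent. All are alike
- can_C: orange hollow square canister with a white band near its closed end, 54 x 54 mm outside, 100 mm long, walls 3 mm, one end open (the mouth), about 0.14 kg; starts lying on a flat side. Origin at mid-length on its axis (27 mm above the table when lying); x axis points along its length out of the mouth; closed end 50 mm behind the origin. None if absent. All are alike
- seat_blue: left (+y) place of the fixed drying rack: a blue disc 116 mm across, top 20 mm above the table, with a steel peg 18 mm across rising 60 mm from it. Origin on the peg's axis at the disc's top; z up, y along the row of three, 130 mm apart. A canister on it stands upside down, rim on the disc, peg inside with 15 mm of play each way; a seated canister stands 100 mm above the disc
- switch_blue (a joint): small blue slide switch of the blue peg's fan, m: 0 = off (tab at the end nearer the robot, the box's -x), 0.016 = fully on (away from the robot, the box's +x), the end stops. It stays where it is left, also in between; about 2 N moves it
- tab_blue (a point): top centre of the upright blue switch tab, a block 12 x 12 mm and 22 mm tall, top 52 mm above the table, on a flat deck 30 mm high; it slides along the x axis of this point, +x is on. Three tabs side by side 36 mm apart along y, blue at +y, green at -y. In the +x direction the 68 mm high wall of the dial well stands 57 mm from a tab's centre when on, 73 mm when off
- seat_yellow: middle place of the fixed drying rack: a yellow disc 116 mm across, top 20 mm above the table, with a steel peg 18 mm across rising 60 mm from it. Origin on the peg's axis at the disc's top; z up, y along the row of three, 130 mm apart. A canister on it stands upside down, rim on the disc, peg inside with 15 mm of play each way; a seated canister stands 100 mm above the disc
- switch_yellow (a joint): small yellow slide switch of the yellow peg's fan, m: 0 = off (tab at the end nearer the robot, the box's -x), 0.016 = fully on (away from the robot, the box's +x), the end stops. It stays where it is left, also in between; about 2 N moves it
- tab_yellow (a point): top centre of the upright yellow switch tab, a block 12 x 12 mm and 22 mm tall, top 52 mm above the table, on a flat deck 30 mm high; it slides along the x axis of this point, +x is on. Three tabs side by side 36 mm apart along y, blue at +y, green at -y. In the +x direction the 68 mm high wall of the dial well stands 57 mm from a tab's centre when on, 73 mm when off
- seat_green: right (-y) place of the fixed drying rack: a green disc 116 mm across, top 20 mm above the table, with a steel peg 18 mm across rising 60 mm from it. Origin on the peg's axis at the disc's top; z up, y along the row of three, 130 mm apart. A canister on it stands upside down, rim on the disc, peg inside with 15 mm of play each way; a seated canister stands 100 mm above the disc
- switch_green (a joint): small green slide switch of the green peg's fan, m: 0 = off (tab at the end nearer the robot, the box's -x), 0.016 = fully on (away from the robot, the box's +x), the end stops. It stays where it is left, also in between; about 2 N moves it
- tab_green (a point): top centre of the upright green switch tab, a block 12 x 12 mm and 22 mm tall, top 52 mm above the table, on a flat deck 30 mm high; it slides along the x axis of this point, +x is on. Three tabs side by side 36 mm apart along y, blue at +y, green at -y. In the +x direction the 68 mm high wall of the dial well stands 57 mm from a tab's centre when on, 73 mm when off
- dial_grip (a point): on the upright axis of the black dial, at grip height 49 mm above the table. Grip bar 42 x 14 mm, top 7 mm above this point, 30 mm tall over a round skirt 44 mm across. It sits in a square well 84 x 84 mm inside, walls 8 mm, rim 68 mm above the table, so fully open fingers do not fit. x lies along the bar and turns with it; the white pointer line is on its -x half
- dial (a joint): dial angle, rad, grows clockwise seen from above, range 0 to 2.6. At 0 the pointer is at the black off mark on the rim (side nearest the robot, towards the switches); at 2.0 it is at the red mark on the rim and inner wall (+y side, 115 degrees clockwise from off). Friction 0.05 Nm holds it where it is left
- tongs: white plastic serving tongs, about 200 x 50 mm and 12 mm high, lying between robot and rack; not part of the job. Origin at its underside centre
- ramekin: small white ceramic cup 68 mm across and 42 mm high, standing between rack and control box; not part of the job. Origin at its underside centre
- jar: small amber jar with a yellow lid, 56 mm across and 60 mm high, standing beyond the left end of the rack; not part of the job. Origin at its underside centre
Things that resemble listed ones, but are neither listed nor needed, are in the scene too. Leave any blue or pink look-alike of the can_A alone.

How it is judged (in metres and radians):
On the way, in this order (a step that is already met when the one before it is completed fails the run):
1. every canister stands upside down on a peg, and each fan switch is on if its peg carries a canister and off if not (((horizontal distance between can_A and seat_blue below 0.03 m and z of can_A in the frame of seat_blue below 0.056 m and angle between can_A's own x axis and vertical above 2.9 rad) or (horizontal distance between can_A and seat_yellow below 0.03 m and z of can_A in the frame of seat_yellow below 0.056 m and angle between can_A's own x axis and vertical above 2.9 rad) or (horizontal distance between can_A and seat_green below 0.03 m and z of can_A in the frame of seat_green below 0.056 m and angle between can_A's own x axis and vertical above 2.9 rad)) and ((horizontal distance between can_B and seat_blue below 0.03 m and z of can_B in the frame of seat_blue below 0.056 m and angle between can_B's own x axis and vertical above 2.9 rad) or (horizontal distance between can_B and seat_yellow below 0.03 m and z of can_B in the frame of seat_yellow below 0.056 m and angle between can_B's own x axis and vertical above 2.9 rad) or (horizontal distance between can_B and seat_green below 0.03 m and z of can_B in the frame of seat_green below 0.056 m and angle between can_B's own x axis and vertical above 2.9 rad)) and ((horizontal distance between can_C and seat_blue below 0.03 m and z of can_C in the frame of seat_blue below 0.056 m and angle between can_C's own x axis and vertical above 2.9 rad) or (horizontal distance between can_C and seat_yellow below 0.03 m and z of can_C in the frame of seat_yellow below 0.056 m and angle between can_C's own x axis and vertical above 2.9 rad) or (horizontal distance between can_C and seat_green below 0.03 m and z of can_C in the frame of seat_green below 0.056 m and angle between can_C's own x axis and vertical above 2.9 rad)) and ((contact force between seat_blue and anything else above 0.3 N and value of joint switch_blue above 0.012 m) or (contact force between seat_blue and anything else below 0.3 N and value of joint switch_blue below 0.004 m)) and ((contact force between seat_yellow and anything else above 0.3 N and value of joint switch_yellow above 0.012 m) or (contact force between seat_yellow and anything else below 0.3 N and value of joint switch_yellow below 0.004 m)) and ((contact force between seat_green and anything else above 0.3 N and value of joint switch_green above 0.012 m) or (contact force between seat_green and anything else below 0.3 N and value of joint switch_green below 0.004 m))), for 0.2 s.
2. after that, the dial is turned to the red mark (value of joint dial between 1.85 and 2.15 rad), for 0.2 s.
At the end, for the whole second after the job is handed in: Every canister present stands upside down (within 14 degrees) on a peg, its axis within 30 mm of the peg's and its rim on the disc (within 6 mm); each switch is on (over 12 mm) if its disc carries something and off (under 4 mm) if not; the dial is at 2.0 rad, within 0.15 (all of step 1 and all of step 2); the robot touches nothing.
It fails at once if a thing that is not part of the job is moved more than 4 cm (distance of any of tongs, ramekin, jar from where it was at the start of the episode above 0.04 m).
Of can_A, can_B, can_C only 2 to 3 are there at a start; the rules pass over those that are not, and their reading is None.
At some moment in a run one of can_A, can_B, can_C may be knocked a few centimetres aside while the robot is not near it.
It also fails if it takes over 210 s, if anything falls off the work surface, if the arm or the gripper's body presses on something with over 40 N, if the wrist force passes 120 N, or if a joint passes its speed limit or range.

ROBOT

A 6-joint arm with a two-finger parallel gripper is mounted at the origin on the work surface. World frame = base frame: x ahead of the robot, y to its left, z up, the work surface at z = 0. Lengths are in m, angles in degrees, forces in N, time in s.
With the tool pointing down it reaches from about 0.325 to 0.9 m from the base axis. Payload 6.1 kg.
Tool frame: the origin (TCP) lies between the finger pads; the fingertips stand env.tip_reach ahead of it and the grasp point (between the pads) is the TCP (env.tip_reach is the distance from the TCP to the fingertips, in m); z points along the fingers, y is the direction in which the jaws open and shut (so a half turn about z gives the same grasp; the last joint's range is limited). The gripper opens to 87 mm and grips with 3 to 60 N. Pads are 19 mm wide; open, the fingers measure 117 mm over their backs; the gripper's body (75 mm by 190 mm) begins 51 mm behind the grasp point.
Start: joints at [-83.887, 12.628, 87.462, -0, 79.91, -7.225], TCP at [0.144, -0.608, 0.214] pointing down, gripper open.
Joint ranges: [-170.65, 170.65], [-52.31, 119.04], [5.05, 147.46], [-71.25, 251.25], [11.57, 151.72], [-153.62, 153.62]. Speed limits (degrees/s): [147.25, 147.25, 172.46, 180, 180, 180].

INTERFACE

Orientations are given as [roll, pitch, yaw] about the fixed x, y, z axes, in that order (R = Rz(yaw) Ry(pitch) Rx(roll)).
In Python, from rig import env gives the robot as it stands. Calls block until the motion is done:
- env.move_pose(position, orientation): joint-space move of the TCP to a pose.
- env.move_straight(position, attitude=None, feed=0.15, threshold=None): straight line of the TCP; attitude=None keeps the orientation; feed is the mean speed in m/s. With threshold (N) it stops when the force on the tool has changed by that much, and returns True; else False.
- env.move_joints(angles): joint-space move.
- env.gripper_open() and env.clamp(grasp_force=None): open the fingers fully, or close them until they stop; grasp_force is the grip in N (None keeps the last).
- env.sleep(seconds).
- env.inverse_kinematics(position, orientation): joint angles nearest the present ones, or None.
- env.sense(): the state.
- env.read_camera(name): name is "scene" or "top" or "wrist"; returns a dict with "frame" (400x640x3 uint8, red, green, blue), "K" (3x3 intrinsics, pixels), "distortion" ([k1, k2, p1, p2, k3] as OpenCV has them; the pictures are not rectified), "xyz" and "rotation" of the camera in the world. Camera axes: x right, y down, z forward; pixel columns grow to the right and rows downward; lengths in m; the calibration is good to about 2 mm. A picture is of the moment at which its call begins. There is no depth.
A pose or a line that the arm cannot do raises env.IKError and nothing moves.
- env.hand_in(): hands the job in, once; it reports no verdict.
The state is a dict: "time": time; "joint_positions": joint angles; "qvel": joint speeds; "joint_torque": joint torques, N m; "tcp_pos": TCP position; "orientation": TCP orientation; "force": force on the tool from outside, world axes, zero at the start; "ft_torque": the same for the moment, N m; "gripper_width": opening from 0.0 (shut) to 1.0 (fully open).
Only numpy, scipy, OpenCV 4.12 (cv2) and the standard library are available. Lean on these libraries where they do the work, as an engineer would, in place of code of your own. Each camera call takes 0.05 s, during which the arm holds its last target. There are 200 camera calls.

## Working session

There is one attempt and no reset: what is moved stays moved. The work goes in short steps, each a Python script; the robot and the scene stay as the last script left them, time stands still between calls to the robot, and variables do not carry over. Pictures are saved under pics/ and viewed, about 12 in all and at most 16, crops included, and the job is handed in when it is done.

```bash
ls; mkdir -p pics
python3 - <<'E'
from rig import env
import cv2
print(env.tip_reach, env.sense()["tcp_pos"])
for n in ("top","scene"):
    c=env.read_camera(n); cv2.imwrite(f"pics/{n}0.png",c["frame"][:,:,::-1]); print(n,c["K"],c["distortion"],c["xyz"],c["rotation"])
E
```

```text
pics
0.019 [ 0.14410978 -0.60751113  0.21243506]
top [[431.80609437   0.         320.39403846]
 [  0.         431.80609437 190.16065408]
 [  0.           0.           1.        ]] [-0.09420925  0.          0.          0.          0.        ] [0.43701676 0.05576607 1.31446404] [-1.77440734e+02 -1.72119423e-01 -8.93548911e+01]
scene [[370.4304084    0.         320.12507831]
 [  0.         370.4304084  202.10830521]
 [  0.           0.           1.        ]] [-0.04457765  0.          0.          0.          0.        ] [ 1.10295248 -0.16543908  0.93180199] [-142.64833086    0.88365287   68.63973999]
```

View pics/top0.png

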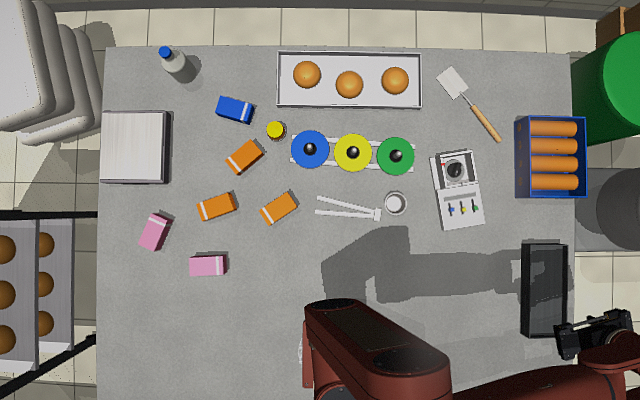

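View pics/scene0.png

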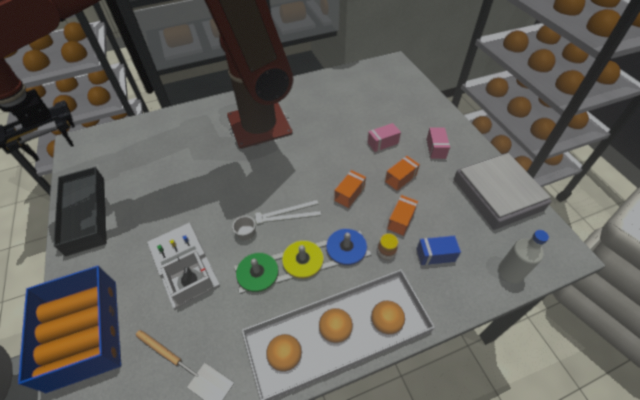

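```bash
cat > h.py <<'E'
import numpy as np, cv2
from scipy.spatial.transform import Rotation as R
from rig import env
def rot(rpy): return R.from_euler("xyz",rpy,degrees=True).as_matrix()
def cast(c,uv,z):
    p=cv2.undistortPoints(np.array(uv,float).reshape(-1,1,2),c["K"],np.array(c["distortion"])).reshape(-1,2)
    d=np.c_[p,np.ones(len(p))]@rot(c["rotation"]).T; o=np.array(c["xyz"])
    return o+d*((z-o[2])/d[:,2])[:,None]
def proj(c,P):
    Rm=rot(c["rotation"]); return cv2.projectPoints(np.array(P,float).reshape(-1,1,3),cv2.Rodrigues(Rm.T)[0],-Rm.T@np.array(c["xyz"]),c["K"],np.array(c["distortion"]))[0].reshape(-1,2)
def mask(c,h0,h1,s=120,v=60):
    return cv2.inRange(cv2.cvtColor(c["frame"],cv2.COLOR_RGB2HSV),(h0,s,v),(h1,255,255))
def blobs(m,amin=5,amax=1e9):
    n,l,st,ce=cv2.connectedComponentsWithStats(m)
    return [(st[i,4],ce[i],l==i) for i in range(1,n) if amin<=st[i,4]<=amax]
E
python3 - <<'E'
from h import *
np.set_printoptions(precision=4,suppress=True)
c=env.read_camera("top")
for n,h0,h1 in(("orange",5,18),("yellow",24,34),("green",50,75),("blue",100,120)):
    for a,ce,l in blobs(mask(c,h0,h1,130,80),4):
        if 190<ce[0]<490 and 110<ce[1]<260:
            z=.054 if n=="orange" else (.052 if a<60 else .02)
            print(n,a,ce,cast(c,[ce],z)[0])
f=c["frame"][:,:,::-1]
a=cv2.resize(f[130:235,190:320],None,fx=4,fy=4,interpolation=cv2.INTER_CUBIC)
b=cv2.resize(f[140:245,420:495],None,fx=4,fy=4,interpolation=cv2.INTER_CUBIC)
cv2.imwrite("pics/crop1.png",np.hstack([a,b])[:, :800]);print(np.hstack([a,b]).shape)
E
```

```text
orange 45 [485.2222 125.8444] [ 0.6918 -0.4387  0.054 ]
orange 25 [278.52 136.28] [0.6508 0.1777 0.054 ]
orange 503 [245.833  154.1153] [0.597  0.2731 0.054 ]
orange 70 [231.5    166.0857] [0.5613 0.3148 0.054 ]
orange 572 [219.0839 205.1941] [0.4459 0.349  0.054 ]
orange 525 [280.5657 206.4324] [0.4445 0.1683 0.054 ]
orange 69 [200.2319 211.7101] [0.4261 0.4046 0.054 ]
orange 72 [264.7778 216.9444] [0.4133 0.214  0.054 ]
yellow 212 [274.2736 128.967 ] [0.6788 0.1943 0.02  ]
yellow 1017 [352.4208 152.2822] [ 0.6104 -0.0428  0.02  ]
yellow 12 [463.5 209. ] [ 0.4426 -0.371   0.052 ]
green 982 [394.8707 155.553 ] [ 0.6022 -0.1715  0.02  ]
green 8 [475.25 207.5 ] [ 0.4473 -0.4066  0.052 ]
blue 74 [247.4459 112.4324] [0.729 0.277 0.02 ]
blue 1014 [309.5197 148.7485] [0.6196 0.0867 0.02  ]
blue 11 [451.6364 209.0909] [ 0.442  -0.3352  0.052 ]
(420, 820, 3)
```

View pics/crop1.png

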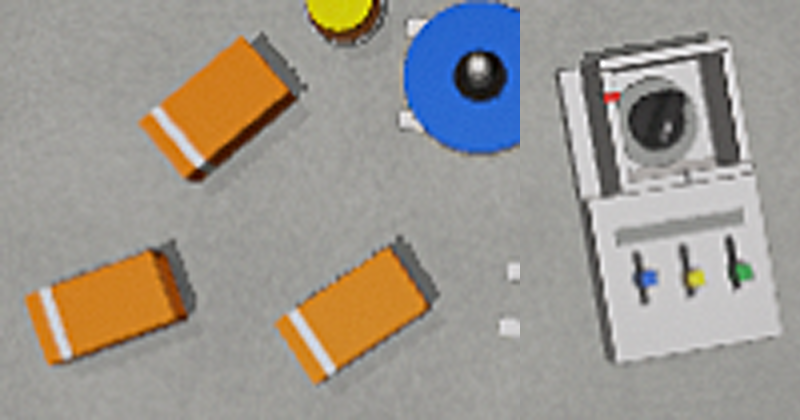

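```bash
cat >> h.py <<'E'
def cans(c):
    out=[]
    m=mask(c,5,18,150,150)|cv2.inRange(c["frame"],(185,185,185),(255,255,255))
    o=mask(c,5,18,150,150)
    big=[b for b in blobs(o,250,1500) if 185<b[1][0]<440 and 60<b[1][1]<300]
    sm=[b for b in blobs(o,20,249)]
    for a,ce,l in big:
        pts=np.argwhere(l)[:,::-1]; near=[b for b in sm if 14<np.linalg.norm(b[1]-ce)<26]
        if not near: continue
        s=min(near,key=lambda b:np.linalg.norm(b[1]-ce)); allp=np.vstack([pts,np.argwhere(s[2])[:,::-1]])
        w=cast(c,allp,.054)[:,:2]
        r=cv2.minAreaRect((w*1000).astype(np.float32)); box=cv2.boxPoints(r)/1000
        e=[box[1]-box[0],box[2]-box[1]]; m_=max(e,key=np.linalg.norm); m_=m_/np.linalg.norm(m_)
        d=cast(c,[ce],.054)[0,:2]-cast(c,[s[1]],.054)[0,:2]
        if m_@d<0: m_=-m_
        out.append((np.array(r[0])/1000,m_,np.array(r[1])))
    return out
def disc(c,h0,h1):
    a,ce,l=max([b for b in blobs(mask(c,h0,h1,130,80),400) if 285<b[1][0]<420 and 120<b[1][1]<190],key=lambda b:b[0])
    (u,v),_,_=cv2.fitEllipse(cv2.convexHull(np.argwhere(l)[:,::-1].astype(np.int32)))
    return cast(c,[(u,v)],.02)[0,:2]
Z=np.array([0,0,1.])
def rpy(z,y):
    z=np.array(z); return R.from_matrix(np.c_[np.cross(y,z),y,z]).as_euler("xyz",degrees=True)
def grasp_pose(p,m,t,s,off=.012,z=.030):
    m3=np.array([*m,0]); tz=np.cos(t)*m3-np.sin(t)*Z; y=s*np.cross(Z,m3)
    return np.array([*(p-off*m),z]),rpy(tz,y),tz
def place_pose(q,az,t,s,cz,off=.012):
    h=np.array([np.cos(az),np.sin(az),0]); tz=-np.cos(t)*Z+np.sin(t)*h; y=s*np.cross(Z,h)
    return np.array([*q,cz+off]),rpy(tz,y),tz
E
python3 - <<'E'
from h import *
np.set_printoptions(precision=4,suppress=True)
c=env.read_camera("top")
C=cans(c)
for x in C: print(*x, np.degrees(np.arctan2(x[1][1],x[1][0])))
D=[disc(c,*h) for h in((100,120),(24,34),(50,75))]; print(D)
ik=env.inverse_kinematics
f=lambda p:ik(list(p[0]),list(p[1]))
for t in (60,70,80):
  T=np.radians(t)
  for s in (1,-1):
    for i,(p,m,_) in enumerate(C):
        g=grasp_pose(p,m,T,s); a=f(g); b=f((g[0]-.1*g[2],g[1])); 
        print(t,s,"can",i,None if a is None else np.round(a),b is not None)
    for j,q in enumerate(D):
        r=[]
        for da in (-40,-20,0,20,40):
            az=np.arctan2(q[1],q[0])+np.radians(da)
            a=f(place_pose(q,az,T,s,.07)); b=f(place_pose(q,az,T,s,.2)); e=place_pose(q,az,T,s,.07); e=f((e[0]-.1*e[2],e[1]))
            if a is not None and b is not None and e is not None: r.append((da,np.round(a)))
        print("   seat",j,r)
E
```

```text
[0.5911 0.2815] [ 0.6513 -0.7588] [ 53.0134 100.0355] -49.361755
[0.4424 0.3619] [ 0.3456 -0.9384] [ 54.0296 101.028 ] -69.78326
[0.4387 0.1775] [ 0.5647 -0.8253] [53.5241 99.6506] -55.616665
[array([0.6196, 0.0867]), array([ 0.6105, -0.0429]), array([ 0.6022, -0.1716])]
60 1 can 0 [ 35.  28.  94. -35.  59.  13.] True
60 1 can 1 [ 48.  31.  90. -27.  76.  39.] True
60 1 can 2 [ 35.  10. 119. -36.  58.  22.] True
   seat 0 []
   seat 1 []
   seat 2 []
60 -1 can 0 None False
60 -1 can 1 [  48.   31.   90.  -27.   76. -141.] True
60 -1 can 2 None False
   seat 0 [(20, array([-22.,   7., 135., 101.,  42., -45.])), (40, array([-29.,  16., 123.,  78.,  60., -42.]))]
   seat 1 [(20, array([-35.,   5., 137., 100.,  43., -45.])), (40, array([-42.,  15., 125.,  78.,  60., -43.]))]
   seat 2 [(20, array([-46.,   7., 135., 101.,  42., -45.])), (40, array([-53.,  16., 123.,  78.,  59., -42.]))]
70 1 can 0 [ 30.  26.  94. -23.  58.   1.] True
70 1 can 1 [ 44.  25.  95. -20.  69.  32.] True
70 1 can 2 [ 28.   6. 120. -25.  55.   8.] True
   seat 0 [(-20, array([ 14.,  15., 136., 216.,  45.,  73.]))
[... 1350 characters left out ...]
, 210.,  63.,  80.])), (20, array([-51.,  27., 134., 120.,  70., 107.])), (40, array([-58.,  33., 121.,  92.,  78., 117.]))]
80 -1 can 0 None False
80 -1 can 1 None False
80 -1 can 2 None False
   seat 0 [(-20, array([  15.,   27.,  134.,  210.,   63., -100.])), (20, array([-28.,  27., 134., 120.,  70., -74.])), (40, array([-34.,  33., 121.,  92.,  78., -63.]))]
   seat 1 [(-20, array([  4.,  26., 136., 211.,  64., -99.])), (20, array([-41.,  26., 136., 119.,  71., -74.])), (40, array([-48.,  32., 123.,  91.,  78., -64.]))]
   seat 2 [(-20, array([  -8.,   27.,  134.,  210.,   63., -100.])), (20, array([-51.,  27., 134., 120.,  70., -73.])), (40, array([-58.,  33., 121.,  92.,  78., -63.]))]
```

Run:
```python
from h import *
c=env.read_camera("top")
D=[disc(c,*h) for h in((100,120),(24,34),(50,75))]
f=lambda p:env.inverse_kinematics(list(p[0]),list(p[1]))
for t in (50,60,70):
  T=np.radians(t)
  for s in (1,-1):
    for j,q in enumerate(D):
        for da in (-110,-95,-80,-70,-60,-50,-40,50,65,80):
            az=np.arctan2(q[1],q[0])+np.radians(da)
            P=place_pose(q,az,T,s,.07); S=[f(P),f((P[0]+.13*Z,P[1])),f((P[0]-.1*P[2],P[1]))]
            if all(x is not None for x in S): print(t,s,j,da,*[np.round(x).astype(int) for x in S[:2]])
```

```text
50 1 0 -110 [ 21  45  72 -40  95  42] [ 21  37  70 -41 103  35]
50 1 0 -95 [ 24  38  83 -46  85  36] [ 24  29  81 -46  92  28]
50 1 0 -80 [ 26  31  94 -52  73  32] [ 26  21  92 -50  81  22]
50 1 0 -70 [ 26  26 101 -57  66  29] [ 26  15  99 -53  73  18]
50 1 0 -60 [ 25  21 108 -62  57  26] [ 25   9 106 -56  65  12]
50 1 0 -50 [ 23  16 115 -68  49  24] [ 23   3 113 -58  56   6]
50 1 0 80 [-24  31  94  46  82 140] [-24  21  92  45  91 149]
50 1 1 -110 [ 10  44  74 -40  94  42] [ 10  35  72 -41 103  35]
50 1 1 -95 [ 12  37  85 -46  84  37] [ 12  27  83 -46  92  29]
50 1 1 -80 [ 14  30  96 -52  73  33] [ 14  19  94 -50  81  23]
50 1 1 -70 [ 14  25 103 -57  66  30] [ 14  13 101 -53  73  18]
50 1 1 -60 [ 14  20 110 -63  57  27] [ 14   7 108 -56  65  13]
50 1 1 -50 [ 12  14 117 -69  49  24] [ 12   1 115 -58  56   7]
50 1 1 80 [-36  30  96  46  82 139] [-36  19  94  45  91 148]
50 1 2 -110 [ -2  45  72 -40  95  42] [ -2  37  69 -41 103  35]
50 1 2 -95 [  0  38  83 -46  85  36] [  0  29  80 -46  93  28]
50 1 2 -80 [  2  31  94 -52  73  32] [  2  21  92 -50  81  22]
50 1 2 -70 [  2  26 101 -57 
[... 5577 characters left out ...]
9  -60  102 -144]
70 -1 1 -80 [  19   42   91  -66   86 -135] [  19   30   93  -66   90 -145]
70 -1 1 50 [-46  27 117  76  75 -53] [-46  10 119  73  79 -37]
70 -1 1 65 [-44  35 104  65  85 -51] [-44  20 106  65  90 -39]
70 -1 1 80 [-41  42  91  57  95 -50] [-41  30  93  58 101 -40]
70 -1 2 -110 [   1   59   62  -52  108 -136] [   1   49   63  -55  114 -144]
70 -1 2 -95 [   5   51   76  -59   97 -137] [   5   40   77  -60  102 -145]
70 -1 2 -80 [   7   43   89  -67   86 -136] [   7   31   91  -66   90 -146]
70 -1 2 50 [-57  28 115  77  74 -52] [-57  12 117  74  78 -37]
70 -1 2 65 [-55  36 103  66  84 -50] [-55  22 104  65  90 -38]
70 -1 2 80 [-53  43  89  57  95 -49] [-53  31  91  59 100 -39]
```

```bash
cat > pick.py <<'E'
import sys
from h import *
np.set_printoptions(precision=4,suppress=True)
def run(near,q,t=np.radians(60),s=1,da=-70):
    c=env.read_camera("top"); L=cans(c)
    p,m,_=min(L,key=lambda x:np.linalg.norm(x[0]-near)); print("can",p,m,"n",len(L))
    if np.linalg.norm(p-near)>.1: print("not near"); return
    g,o,tz=grasp_pose(p,m,t,s); g0=g-.1*tz
    env.gripper_open()
    env.move_pose(list(g0+.08*Z),list(o)); 
    env.move_straight(list(g0)); hit=env.move_straight(list(g),feed=.1,threshold=12)
    if hit: print("HIT",env.sense()["force"],env.sense()["tcp_pos"],g); return
    env.clamp(25); print("width",env.sense()["gripper_width"])
    env.move_straight(list(g+.22*Z),feed=.2); print("width",env.sense()["gripper_width"],env.sense()["force"])
    az=np.arctan2(q[1],q[0])+np.radians(da)
    P,o,tz=place_pose(q,az,t,s,.066)
    env.move_pose(list(P+.15*Z),list(o)); 
    env.move_straight(list(P+.03*Z),feed=.15)
    hit=env.move_straight(list(P),feed=.03,threshold=7); S=env.sense(); print("place",hit,S["tcp_pos"]-P,S["force"],S["time"])
    c=env.read_camera("scene"); cv2.imwrite(f"pics/place_{S['time']:.0f}.png",c["frame"][:,:,::-1])
    if S["tcp_pos"][2]-P[2]>.012: print("high: not released"); return
    env.gripper_open(); env.move_straight(list(S["tcp_pos"]-.1*tz)); env.move_straight(list(S["tcp_pos"]-.1*tz+.12*Z))
    c=env.read_camera("top"); cv2.imwrite(f"pics/after_{S['time']:.0f}.png",c["frame"][:,:,::-1])
if __name__=="__main__":
    a=list(map(float,sys.argv[1:])); run(np.array(a[:2]),np.array(a[2:]))
E
python3 pick.py .4387 .1775 .6022 -.1716; ls pics
```

```text
can [0.4387 0.1775] [ 0.5647 -0.8253] n 3
width 0.6203591823064131
width 0.6181007872498931 [-0.1377 -0.1219 -2.1481]
place True [-0.0005 -0.0002  0.0336] [-2.3034  3.5689  5.6453] 10.0333
high: not released
crop1.png
place_10.png
scene0.png
top0.png
```

```bash
python3 -c "
import cv2;f=cv2.imread('pics/place_10.png');cv2.imwrite('pics/z1.png',cv2.resize(f[130:330,140:440],None,fx=2.6,fy=2.6,interpolation=cv2.INTER_CUBIC))"
```

```text
(no output)
```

View pics/z1.png

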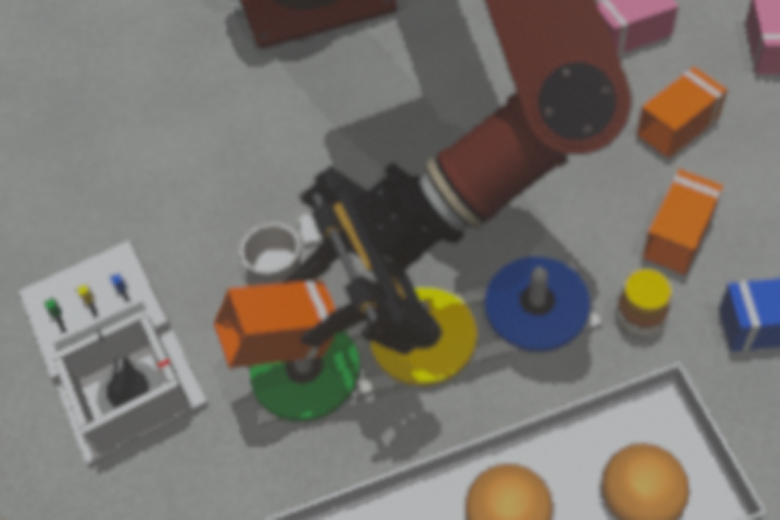

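```bash
python3 - <<'E'
s=open('pick.py').read()
s=s.replace("da=-70","da=65").replace("place_pose(q,az,t,s,.066)","place_pose(q,az,t,-s,.066)")
s=s.replace("def run(near,q,t=","def run(near,q,held=False,t=")
a=s.index("    c=env.read_camera"); b=s.index("    az=np")
body=s[a:b].replace('env.move_straight(list(g+.22*Z),feed=.2)','env.move_straight(list(g+.3*Z),feed=.2)')
s=s[:a]+"    if not held:\n"+"".join("    "+l+"\n" for l in body.splitlines())+s[b:]
s=s.replace("    env.move_pose(list(P+.15*Z),list(o)); \n","    env.move_pose(list(P+.24*Z),list(o)); print('pre',env.sense()['joint_positions'])\n")
open('pick.py','w').write(s)
E
python3 - <<'E'
from h import *
import pick
S=env.sense(); p=np.array(S["tcp_pos"]); env.move_straight(list(p+.2*Z))
# back to grasp-like orientation, high
_,o,_=grasp_pose(np.array([.45,.1]),np.array([.5647,-.8253]),np.radians(60),1)
env.move_pose([.45,.1,.35],list(o)); print(env.sense()["joint_positions"])
pick.run(None,np.array([.6196,.0867]),held=True)
E
ls pics
```

```text
[ 24.3197 -17.97   107.5991 -29.665   85.4096  -8.9017]
pre [-29.004    8.5021 100.1428  57.8019  90.6471 -21.9975]
place True [0.0001 0.0003 0.0057] [ 0.6413 -0.7575  4.0723] 16.4417
after_16.png
crop1.png
place_10.png
place_16.png
scene0.png
top0.png
z1.png
```

Run:
```python
import cv2,numpy as np
f=cv2.imread('pics/place_16.png')[130:330,140:440];g=cv2.imread('pics/after_16.png')[60:320,150:500]
a=cv2.resize(f,(450,300),interpolation=cv2.INTER_CUBIC);b=cv2.resize(g,(350,300)[:2] if 0 else (404,300),interpolation=cv2.INTER_CUBIC)
cv2.imwrite('pics/z2.png',np.hstack([a[:,:390],b]))
```

```text
(no output)
```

View pics/z2.png

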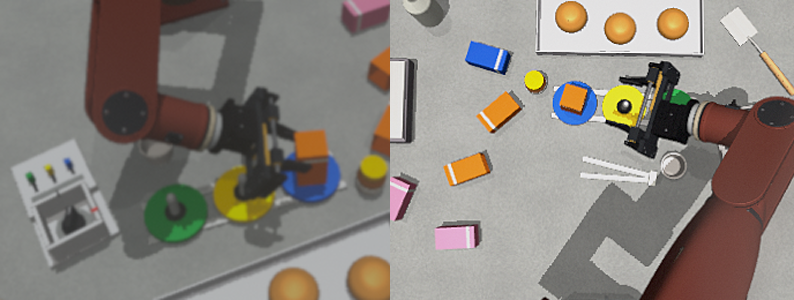

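```bash
sed -i 's/        env.gripper_open()/        S=env.sense(); env.move_straight(list(np.array(S["tcp_pos"])+.1*Z)); env.move_pose([.45,.12,.35],list(o)); env.gripper_open()/' pick.py
python3 pick.py .4424 .3619 .6105 -.0429; ls -t pics|head -3
```

```text
can [0.4431 0.3589] [ 0.352 -0.936] n 2
width 0.6203345854937528
width 0.6178986816593306 [ 0.2687  0.349  -0.4106]
pre [-41.7585   6.8795 101.8959  57.575   91.2441 -22.5749]
place False [ 0.0001 -0.0001  0.0002] [ 0.8036  0.0937 -1.2978] 31.425
after_31.png
place_31.png
z2.png
```

Run:
```python
import cv2,numpy as np
f=cv2.imread('pics/place_31.png')[130:330,140:440];g=cv2.imread('pics/after_31.png')[60:320,150:500]
a=cv2.resize(f,(450,300),interpolation=cv2.INTER_CUBIC);b=cv2.resize(g,(404,300),interpolation=cv2.INTER_CUBIC)
cv2.imwrite('pics/z3.png',np.hstack([a[:,:390],b]))
```

```text
(no output)
```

View pics/z3.png

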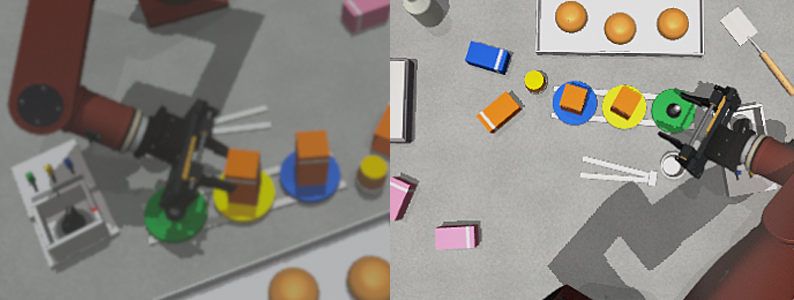

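```bash
python3 pick.py .5911 .2815 .6022 -.1716
python3 - <<'E'
from h import *
S=env.sense(); env.move_straight(list(np.array(S["tcp_pos"])+.1*Z)); env.move_joints([60,-20,100,0,95,0])
print(env.sense()["tcp_pos"])
t=env.read_camera("top");s=env.read_camera("scene")
a=cv2.resize(s["frame"][210:300,140:390],(800,288),interpolation=cv2.INTER_CUBIC)
b=t["frame"][120:245,290:495]; b=cv2.resize(b,None,fx=2.4,fy=2.4,interpolation=cv2.INTER_CUBIC)
b=np.pad(b,((0,0),(0,800-b.shape[1]),(0,0)))
cv2.imwrite("pics/z4.png",np.vstack([a,b])[:,:,::-1])
E
```

```text
can [0.5905 0.281 ] [ 0.6573 -0.7536] n 1
width 0.6193825421394834
width 0.6193410097185124 [-1.2827  0.1979 -2.1714]
pre [-52.7603   8.5261 100.0663  57.863   90.6182 -21.9826]
place True [-0.      0.0001  0.0036] [ 0.4288 -1.2412  3.886 ] 46.05
[0.15165052 0.41871305 0.3907043 ]
```

View pics/z4.png

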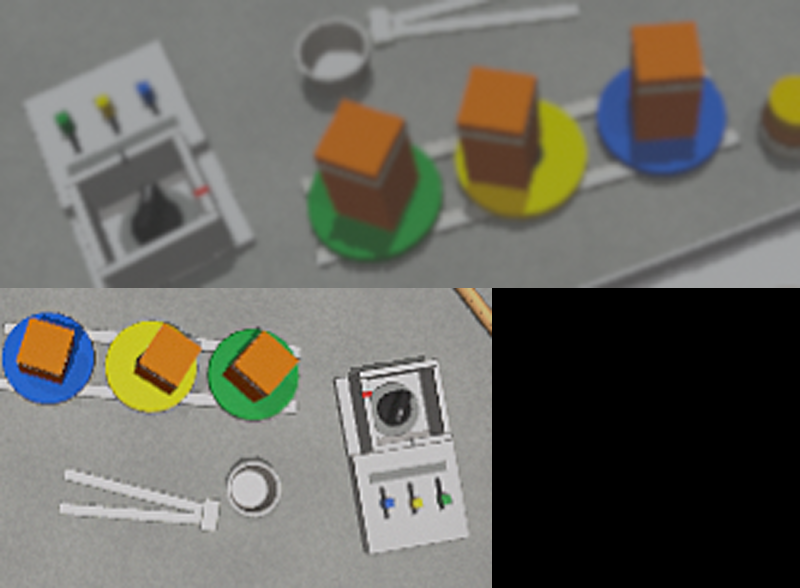

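Run:
```python
from h import *
np.set_printoptions(precision=4,suppress=True)
c=env.read_camera("top")
for a,ce,l in blobs(mask(c,5,18,150,150),100,1500):
    if 285<ce[0]<440 and 110<ce[1]<200:
        r=cv2.minAreaRect(cast(c,np.argwhere(l)[:,::-1],.12)[:,:2].astype(np.float32)*1000); print(r)
env.move_pose([.45,-.36,.30],[180,0,8]) if env.inverse_kinematics([.45,-.36,.30],[180,0,8]) is not None else print("noik")
print(env.sense()["joint_positions"])
env.clamp(10)
w=env.read_camera("wrist"); cv2.imwrite("pics/w1.png",w["frame"][:,:,::-1]); print(w["xyz"],w["rotation"])
np.save("w1.npy",w,allow_pickle=True)
```

```text
((618.871826171875, 87.35851287841797), (53.76778030395508, 54.07544708251953), 72.51612854003906)
((610.8521728515625, -57.74999237060547), (52.627201080322266, 53.7154541015625), 58.18911361694336)
((604.0645141601562, -169.1881561279297), (53.36267852783203, 53.58477020263672), 49.31618118286133)
[-46.416    3.4839  88.3618   0.013   88.1303  35.4993]
[ 0.5245 -0.3503  0.4713] [164.2253  -0.0108 -82.0424]
```

View pics/w1.png

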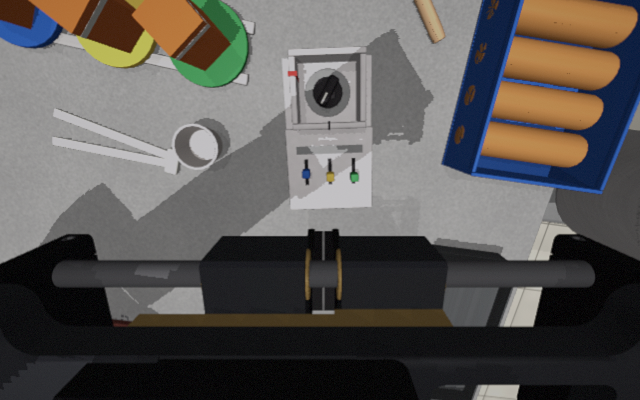

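Run:
```python
from h import *
np.set_printoptions(precision=4,suppress=True)
w=np.load("w1.npy",allow_pickle=True).item()
for n,h0,h1 in(("blue",100,125),("yellow",18,34),("green",50,75),("red",0,6)):
    for a,ce,l in blobs(mask(w,h0,h1,110,60),4):
        if 285<ce[0]<375 and 45<ce[1]<210: print(n,a,ce,cast(w,[ce],.068 if n=="red" else .045)[0])
for uv,z in (((289,130),.03),((291,208),.03),((372,128),.03),((371,207),.03),((327.5,91.5),.026)): print(uv,cast(w,[uv],z)[0])
f=w["frame"][40:215,280:380,::-1]; cv2.imwrite("pics/z5.png",np.hstack([cv2.resize(f[:90],(500,450),interpolation=cv2.INTER_CUBIC),cv2.resize(f[85:175],(300,270),interpolation=cv2.INTER_CUBIC).copy() if 0 else cv2.copyMakeBorder(cv2.resize(f[85:175],(300,270),interpolation=cv2.INTER_CUBIC),0,180,0,0,0)]))
```

```text
blue 62 [305.8548 173.2581] [ 0.4432 -0.336   0.045 ]
yellow 66 [329.9848 176.197 ] [ 0.4438 -0.3723  0.045 ]
green 56 [354.     176.8036] [ 0.4479 -0.4081  0.045 ]
red 47 [292.6596  73.4255] [ 0.5747 -0.3039  0.068 ]
(289, 130) [ 0.5015 -0.3027  0.03  ]
(291, 208) [ 0.3813 -0.3189  0.03  ]
(372, 128) [ 0.5214 -0.4243  0.03  ]
(371, 207) [ 0.4006 -0.4452  0.03  ]
(327.5, 91.5) [ 0.5629 -0.3517  0.026 ]
```

View pics/z5.png

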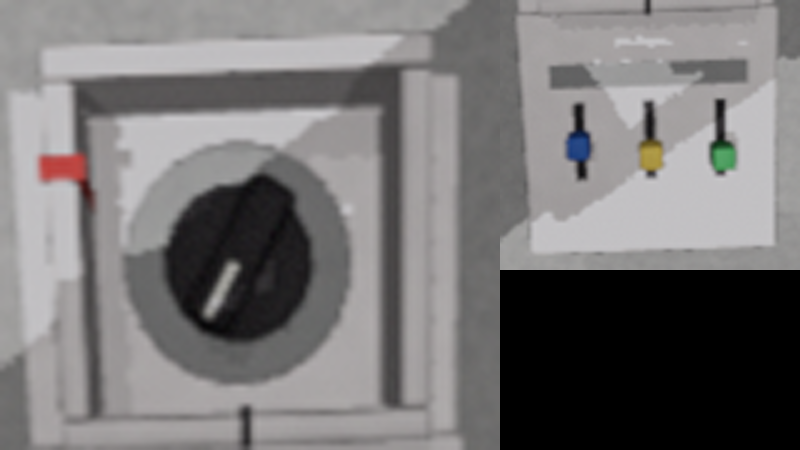

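```bash
cat >> h.py <<'E'
YB=8.7; _c,_s=np.cos(np.radians(YB)),np.sin(np.radians(YB))
def W(u,v,z): return [u*_c-v*_s,u*_s+v*_c,z]
E
python3 - <<'E'
from h import *
np.set_printoptions(precision=4,suppress=True)
env.move_pose(W(.345,-.3992,.14),[180,0,YB])
for v in (-.3992,-.4352,-.4712):
    env.move_straight(W(.345,v,.14)); 
    if env.move_straight(W(.345,v,.056),threshold=12): print("down hit",env.sense()["tcp_pos"],env.sense()["force"]); break
    h=env.move_straight(W(.389,v,.056),feed=.025,threshold=11); S=env.sense()
    p=np.array(S["tcp_pos"]); print(h,"u",p[0]*_c+p[1]*_s,S["force"])
    env.move_straight(W(.345,v,.056)); env.move_straight(W(.345,v,.14))
env.move_pose([.45,-.36,.30],[180,0,8])
w=env.read_camera("wrist"); np.save("w2.npy",w,allow_pickle=True)
for n,h0,h1 in(("blue",100,125),("yellow",18,34),("green",50,75)):
    for a,ce,l in blobs(mask(w,h0,h1,110,60),4):
        if 285<ce[0]<375 and 120<ce[1]<210: p=cast(w,[ce],.045)[0]; print(n,a,ce,p,p[0]*_c+p[1]*_s)
f=w["frame"][40:215,280:380,::-1]; cv2.imwrite("pics/z6.png",cv2.resize(f,(340,595),interpolation=cv2.INTER_CUBIC))
E
```

```text
Traceback (most recent call last):
NameError: name '_c' is not defined
```

```bash
sed -i 's/\b_c\b/cb/g;s/\b_s\b/sb/g' h.py
python3 - <<'E'
from h import *
np.set_printoptions(precision=4,suppress=True)
S=env.sense(); p=np.array(S["tcp_pos"]); print("blue u",p[0]*cb+p[1]*sb,S["force"])
env.move_straight(W(.345,-.3992,.056)); env.move_straight(W(.345,-.3992,.14))
for v in (-.4352,-.4712):
    env.move_straight(W(.345,v,.14)); 
    if env.move_straight(W(.345,v,.056),threshold=12): print("down hit",env.sense()["tcp_pos"],env.sense()["force"]); break
    h=env.move_straight(W(.389,v,.056),feed=.025,threshold=11); S=env.sense()
    p=np.array(S["tcp_pos"]); print(h,"u",p[0]*cb+p[1]*sb,S["force"])
    env.move_straight(W(.345,v,.056)); env.move_straight(W(.345,v,.14))
env.move_pose([.45,-.36,.30],[180,0,8])
w=env.read_camera("wrist"); np.save("w2.npy",w,allow_pickle=True)
for n,h0,h1 in(("blue",100,125),("yellow",18,34),("green",50,75)):
    for a,ce,l in blobs(mask(w,h0,h1,110,60),4):
        if 285<ce[0]<375 and 120<ce[1]<210: p=cast(w,[ce],.045)[0]; print(n,a,ce,p,p[0]*cb+p[1]*sb)
f=w["frame"][40:215,280:380,::-1]; cv2.imwrite("pics/z6.png",cv2.resize(f,(340,595),interpolation=cv2.INTER_CUBIC))
E
```

```text
blue u 0.3888735736084161 [0.6607 0.3544 0.1947]
False u 0.38889420606360114 [ 0.5221 -0.2404 -0.231 ]
False u 0.38887580822872375 [0.8618 0.7351 0.9667]
blue 65 [306.3846 172.6615] [ 0.4433 -0.3359  0.045 ] 0.38739863542567393
yellow 67 [330.7612 175.8657] [ 0.4436 -0.3724  0.045 ] 0.3821226471107679
green 52 [354.9423 176.4038] [ 0.4478 -0.4082  0.045 ] 0.38086433831098443
```

View pics/z6.png

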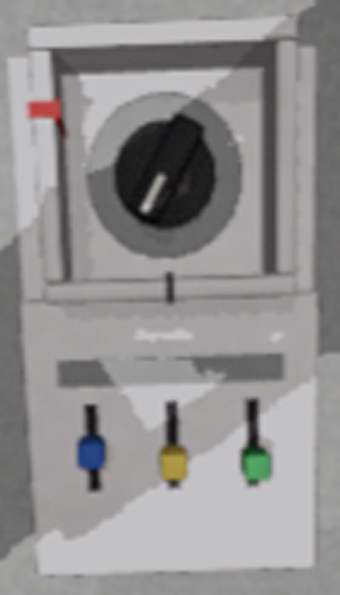

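Run:
```python
from h import *
S=env.sense(); print(S["gripper_width"],S["tcp_pos"],S["orientation"],S["time"])
env.clamp(10); print(env.sense()["gripper_width"])
env.sleep(1);print(env.sense()["gripper_width"])
```

```text
0.006887360482198414 [ 0.44878593 -0.35955533  0.29653776] [-179.7741345     0.18527319    7.97669661] 70.7833
0.0018931683216699257
0.007557846353857208
```

Run:
```python
from h import *
np.set_printoptions(precision=4,suppress=True)
env.move_pose(W(.345,-.3992,.14),[180,0,YB])
env.move_straight(W(.345,-.3992,.056)); print(env.sense()["tcp_pos"])
env.move_straight(W(.372,-.3992,.056),feed=.03,threshold=11); S=env.sense(); print(S["tcp_pos"],S["force"],W(.372,-.3992,.056))
c=env.read_camera("scene"); w=env.read_camera("wrist")
P=np.array(S["tcp_pos"]); print(proj(c,[P,P-.019*Z]),proj(w,[P,P-.019*Z]))
a=cv2.resize(c["frame"][200:310,130:250],(480,440),interpolation=cv2.INTER_CUBIC); b=cv2.resize(w["frame"][100:320,220:420],(300,330)); b=np.pad(b,((0,110),(0,0),(0,0)))
cv2.imwrite("pics/z7.png",np.hstack([a,b])[:,:,::-1])
```

```text
[ 0.4024 -0.3434  0.0574]
[ 0.428  -0.3383  0.0559] [0.4323 0.114  0.3355] [np.float64(0.4281030453355202), np.float64(-0.33833773448206095), 0.056]
[[181.5575 232.2304]
 [183.6189 235.8081]] [[321.6908 240.3045]
 [321.8029 229.3726]]
```

View pics/z7.png

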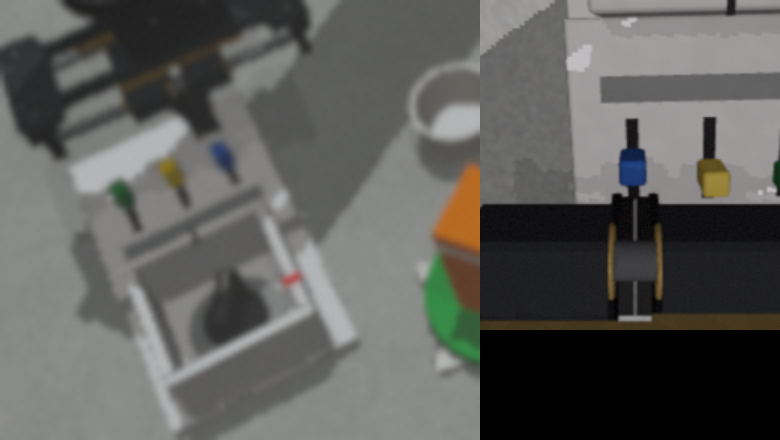

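Run:
```python
from h import *
np.set_printoptions(precision=4,suppress=True)
def tabs(c,z=.045):
    o=[]
    for n,h0,h1 in(("b",100,125),("y",18,34),("g",50,75)):
        for a,ce,l in blobs(mask(c,h0,h1,110,50),4):
            p=cast(c,[ce],z)[0]; u,v=p[0]*cb+p[1]*sb,-p[0]*sb+p[1]*cb
            if .36<u<.43 and -.5<v<-.38: o.append((n,a,round(float(u),4),round(float(v),4)))
    return o
for u in (.380,.386,.392,.398,.404):
    h=env.move_straight(W(u,-.3992,.052),feed=.03,threshold=11); S=env.sense(); p=S["tcp_pos"]
    print(u,p[0]*cb+p[1]*sb,p[2],S["force"],h,tabs(env.read_camera("wrist")))
    if h: break
```

```text
0.38 0.38010587765592724 0.051797360138704784 [ 0.6504 -0.0857  0.3655] False [('b', np.int32(321), 0.3901, -0.399), ('y', np.int32(320), 0.386, -0.4342), ('g', np.int32(358), 0.3824, -0.4725), ('g', np.int32(5), 0.3825, -0.4622)]
0.386 0.3862415293010867 0.05207118178577719 [ 0.0375 -0.1126  1.0645] False [('b', np.int32(183), 0.3924, -0.3991), ('y', np.int32(143), 0.3895, -0.4332), ('g', np.int32(250), 0.3847, -0.4721)]
0.392 0.3921831481246377 0.05200514975763805 [-0.1334  0.6628  0.1929] False [('b', np.int32(30), 0.3971, -0.3992), ('b', np.int32(29), 0.3849, -0.3997), ('y', np.int32(6), 0.393, -0.4329), ('y', np.int32(210), 0.3636, -0.3889), ('y', np.int32(211), 0.3635, -0.4111), ('g', np.int32(49), 0.3861, -0.4745)]
0.398 0.3982266264281024 0.0520064643392323 [0.7136 0.1809 0.2105] False [('b', np.int32(21), 0.3854, -0.3997), ('y', np.int32(212), 0.3696, -0.3889), ('y', np.int32(216), 0.3699, -0.411)]
0.404 0.40421227360189466 0.05203207863009245 [ 0.9114  0.1484 -0.7436] False [('b', np.int32(7), 0.3884, -0.3997), ('y', np.int32(220), 0.3757, -0.3889), ('y', np.int32(212), 0.3756, -0.4111)]
```

Run:
```python
from h import *
c=env.read_camera("scene"); t=env.read_camera("top"); w=env.read_camera("wrist")
P=np.array(env.sense()["tcp_pos"]); print(proj(c,[P,P-.019*Z]),proj(t,[P]),proj(w,[P,P-.019*Z]),env.sense()["gripper_width"])
a=cv2.resize(c["frame"][200:310,130:250],(480,440),interpolation=cv2.INTER_CUBIC); b=cv2.resize(w["frame"][180:280,270:370],(320,320),interpolation=cv2.INTER_CUBIC); b=np.pad(b,((0,120),(0,0),(0,0)))
cv2.imwrite("pics/z8.png",np.hstack([a,b])[:,:,::-1])
```

```text
[[185.40576148 241.33176696]
 [187.44330638 244.82612964]] [[451.06911126 203.08829446]] [[321.79669052 240.39813398]
 [321.89811626 229.45677604]] 0.0060761601643496005
```

View pics/z8.png

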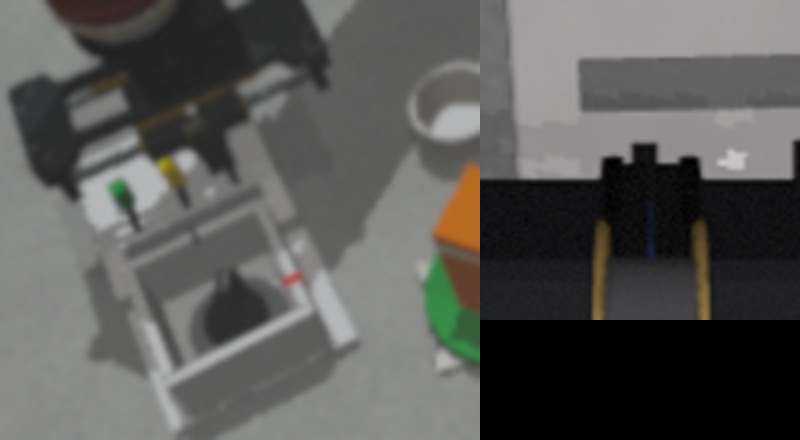

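Run:
```python
from h import *
np.set_printoptions(precision=4,suppress=True)
p=np.array(env.sense()["tcp_pos"]); env.move_straight(W(.404,-.3992,.12)); 
h=env.move_straight(W(.386,-.3992,.12)); env.move_straight(W(.386,-.3992,.075),feed=.05,threshold=6); 
h=env.move_straight(W(.386,-.3992,.052),feed=.02,threshold=6); S=env.sense(); print("over blue",h,S["tcp_pos"],S["force"])
env.move_straight(W(.386,-.3992,.12)); env.move_straight(W(.345,-.3992,.12)); env.move_straight(W(.345,-.3992,.06))
h=env.move_straight(W(.345,-.3992,.036),feed=.02,threshold=6); S=env.sense(); print("deck",h,S["tcp_pos"],S["force"])
env.move_straight(W(.345,-.3992,.16));
```

```text
over blue False [ 0.4421 -0.3363  0.0522] [ 0.0417 -0.4607 -0.614 ]
deck False [ 0.4015 -0.3425  0.0362] [ 0.0971  0.0969 -0.7591]
```

Run:
```python
from h import *
np.set_printoptions(precision=4,suppress=True)
print(env.tip_reach)
env.move_straight(W(.345,-.3992,.05)); 
h=env.move_straight(W(.345,-.3992,.022),feed=.015,threshold=6); S=env.sense(); print("deck",h,S["tcp_pos"],S["force"])
env.move_straight(W(.345,-.3992,.16)); 
p=W(.386,-.3992,.16);env.move_straight(p);env.move_straight(W(.386,-.3992,.05))
h=env.move_straight(W(.386,-.3992,.03),feed=.015,threshold=6); S=env.sense(); print("over blue",h,S["tcp_pos"],S["force"])
env.move_straight(W(.386,-.3992,.16));
```

```text
0.019
deck False [ 0.4015 -0.3425  0.0221] [0.6601 0.7868 0.1591]
over blue True [ 0.4422 -0.3363  0.0439] [-0.59    1.4959  5.2371]
```

Run:
```python
from h import *
np.set_printoptions(precision=4,suppress=True)
for v in (-.3992,-.4352,-.4712):
    env.move_straight(W(.345,v,.10)); 
    if env.move_straight(W(.345,v,.029),feed=.1,threshold=12): print("down hit",env.sense()["tcp_pos"],env.sense()["force"]); break
    h=env.move_straight(W(.393,v,.029),feed=.025,threshold=11); S=env.sense()
    p=np.array(S["tcp_pos"]); print(h,"u",p[0]*cb+p[1]*sb,S["force"])
    env.move_straight(W(.345,v,.029)); env.move_straight(W(.345,v,.10))
env.move_pose([.45,-.36,.30],[180,0,8])
w=env.read_camera("wrist"); np.save("w2.npy",w,allow_pickle=True)
for n,h0,h1 in(("blue",100,125),("yellow",18,34),("green",50,75)):
    for a,ce,l in blobs(mask(w,h0,h1,110,60),4):
        if 285<ce[0]<375 and 120<ce[1]<210: p=cast(w,[ce],.045)[0]; print(n,a,ce,p,p[0]*cb+p[1]*sb)
print(env.sense()["time"])
```

```text
True u 0.3771321022178116 [-2.2871 -1.3871  1.1442]
True u 0.37787088506782046 [-1.7251 -0.428   1.3447]
True u 0.3786117348539288 [-2.3333 -0.305   0.8627]
blue 64 [306.1719 167.5625] [ 0.4508 -0.3345  0.045 ] 0.39497728419675104
yellow 65 [330.7692 166.7538] [ 0.457  -0.3703  0.045 ] 0.3957209650615292
green 52 [354.9808 166.2308] [ 0.4627 -0.4055  0.045 ] 0.39604872858007373
102.5333
```

Run:
```python
from h import *
np.set_printoptions(precision=4,suppress=True)
env.move_pose([.50,-.36,.25],[180,0,7.7])
w=env.read_camera("wrist"); np.save("w3.npy",w,allow_pickle=True); print(w["xyz"],w["rotation"])
uv=proj(w,[[.5615,-.352,.05]])[0]; print(uv); x,y=int(uv[0])-60,int(uv[1])-60; print(x,y)
g=w["frame"].max(2)
for a,ce,l in blobs((g<62).astype(np.uint8),200):
    if np.linalg.norm(ce-uv)<40: print("dark",a,ce,cast(w,[ce],.04))
cv2.imwrite("pics/z9.png",cv2.resize(w["frame"][y:y+120,x:x+120,::-1],(600,600),interpolation=cv2.INTER_CUBIC))
```

```text
[ 0.5742 -0.3505  0.4167] [163.9419   0.3032 -82.3232]
[324.3202 127.9231]
264 67
dark 821 [324.1072 126.0268] [[ 0.5634 -0.3515  0.04  ]]
```

View pics/z9.png

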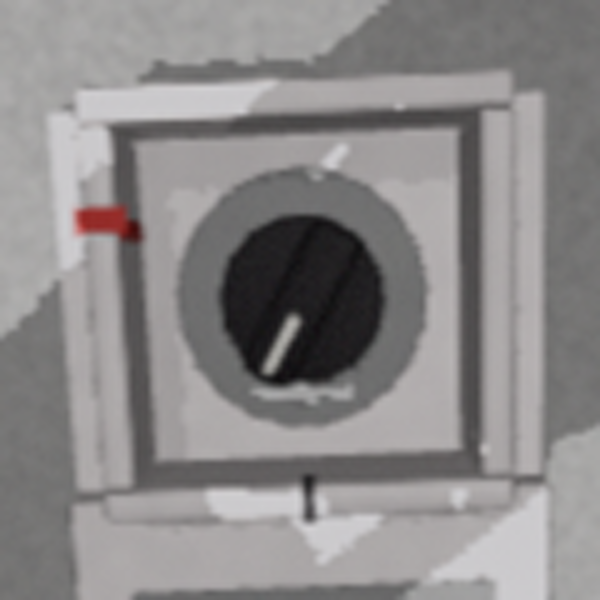

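Run:
```python
from h import *
np.set_printoptions(precision=4,suppress=True)
w=np.load("w3.npy",allow_pickle=True).item()
f=lambda x,y,z: cast(w,[(264+x/5,67+y/5)],z)[0,:2]
c1=f(303,298,.026);c2=f(302,301,.068);print(c1,c2)
az=lambda d:np.degrees(np.arctan2(d[1],d[0]))
off=f(308,498,.068)
for c in(c1,c2):
  print("off",az(off-c)%360,"red",az(f(102,221,.068)-c),"ptr",az(f(268,373,.056)-f(295,320,.056))%360,az(f(268,373,.056)-c)%360)
a=f(108,128,.068)-f(130,490,.068);b=f(482,110,.068)-f(487,472,.068); print(az(a),az(b),az(f(510,105,.068)-f(110,122,.068))+90,az(f(512,482,.068)-f(105,493,.068))+90)
# bar edges: left edge (318,225)-(255,350)? right (362,250)-(305,375)
print(az(f(255,340,.056)-f(312,228,.056))%360,az(f(300,375,.056)-f(360,250,.056))%360)
```

```text
[ 0.5624 -0.3522] [ 0.563  -0.3519]
off 189.2754126290853 red 75.93089697112164 ptr 160.06301312378918 160.8343243247756
off 189.5537700827375 red 76.47819005135673 ptr 160.06301312378918 162.28153120046233
9.342120414906615 10.560494325574622 9.935409121545945 9.281035776762238
159.83011834851902 161.71937423495038
```

```bash
cat > dial.py <<'E'
from h import *
C=np.array([.5627,-.352])
e=lambda a:np.array([np.cos(np.radians(a)),np.sin(np.radians(a))])
def pose(phi,d=.017,z=.029,r=.008): return [*(C+r*e(phi)+d*e(phi+90)),z],[180,0,phi-90]
def sweep(phi0,phi1,dstart=.021):
    p,o=pose(phi0,dstart,.13); env.move_pose(p,o)
    if env.move_straight(pose(phi0,dstart)[0],feed=.05,threshold=8): print("HIT",env.sense()["tcp_pos"],env.sense()["force"]); env.move_straight(p); return
    F=0
    for phi in np.append(np.arange(phi0,phi1,-5),phi1):
        p,o=pose(phi); 
        if env.move_straight(p,o,feed=.04,threshold=20): print("stop",phi,env.sense()["force"]); break
        F=max(F,np.linalg.norm(env.sense()["force"]))
    print("end",phi,"F",F,env.sense()["tcp_pos"])
    p=pose(phi,.021)[0]; env.move_straight(p); env.move_straight([*p[:2],.14])
def look(name):
    env.move_pose([.50,-.36,.25],[180,0,7.7]); w=env.read_camera("wrist"); u,v=proj(w,[[*C,.056]])[0].astype(int)
    cr=w["frame"][v-60:v+60,u-60:u+60]; cv2.imwrite(f"pics/{name}.png",cv2.resize(cr[:,:,::-1],(480,480),interpolation=cv2.INTER_CUBIC))
    yy,xx=np.mgrid[-60:60,-60:60]; m=(cr.min(2)>110)&(np.hypot(xx,yy)<16); P=np.argwhere(m)[:,::-1]+[u-60,v-60]
    if len(P)<4: print("no pointer"); return
    q=cast(w,P,.056)[:,:2]; x=q.mean(0)-C; vx,vy=cv2.fitLine(q.astype(np.float32),cv2.DIST_L2,0,.001,.001)[:2,0]
    if vx*x[0]+vy*x[1]<0: vx,vy=-vx,-vy
    print("pointer az",np.degrees(np.arctan2(vy,vx))%360,"by centroid",np.degrees(np.arctan2(x[1],x[0]))%360,len(P),"t",env.sense()["time"])
E
python3 - <<'E'
from dial import *
look("d0")
for phi in (160,120,75):
    print(env.inverse_kinematics(*pose(phi)),env.inverse_kinematics(*pose(phi,.017,.13)) is not None)
E
```

```text
pointer az 159.31438 by centroid 156.84682042110137 27 t 103.2667
[-40.46007237  27.60051946  89.38199608   0.          63.01748446
 -20.46007237] True
[-3.99812870e+01  2.63063685e+01  9.11976604e+01 -2.54444375e-14
  6.24959711e+01  2.00187130e+01] True
[-3.87890470e+01  2.58740649e+01  9.17996544e+01 -2.54444375e-14
  6.23262807e+01  6.62109530e+01] True
```

Run:
```python
from dial import *
sweep(160,86)
look("d1")
```

```text
end 86 F 10.755326668997423 [ 0.5441861  -0.34280916  0.02861217]
pointer az 85.574745 by centroid 87.63646043279545 26 t 112.1583
```

View pics/d1.png

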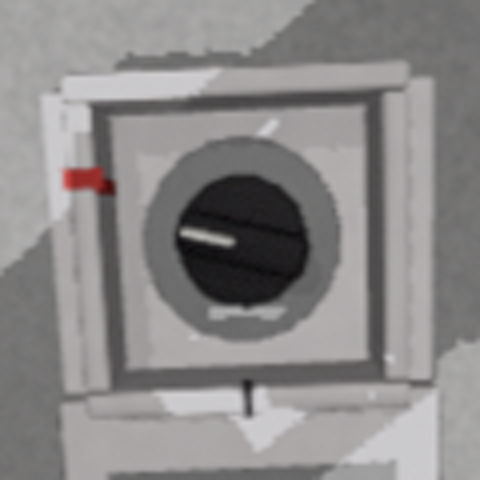

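Run:
```python
from dial import *
sweep(86,75)
look("d2")
w=env.read_camera("wrist"); t=env.read_camera("top"); s=env.read_camera("scene")
for n,h0,h1 in(("blue",100,125),("yellow",18,34),("green",50,75)):
    for a,ce,l in blobs(mask(w,h0,h1,110,60),4):
        p=cast(w,[ce],.045)[0]; u,v=p[0]*cb+p[1]*sb,-p[0]*sb+p[1]*cb
        if .36<u<.43 and -.5<v<-.38: print(n,a,u,v)
env.move_joints([60,-20,100,0,95,0])
t=env.read_camera("top"); s=env.read_camera("scene")
for a,ce,l in blobs(mask(t,5,18,150,150),100,1500):
    if 285<ce[0]<440 and 110<ce[1]<200: print(cv2.minAreaRect(cast(t,np.argwhere(l)[:,::-1],.12)[:,:2].astype(np.float32)*1000))
a=cv2.resize(s["frame"][190:300,140:400],(750,317),interpolation=cv2.INTER_CUBIC); b=cv2.resize(cv2.imread("pics/d2.png"),(270,270))[:,:,::-1]
b=np.hstack([b,cv2.resize(t["frame"][100:250,230:496],(480,270))])
cv2.imwrite("pics/z10.png",np.vstack([a,b])[:,:,::-1])
```

```text
end 75 F 10.946239778326689 [ 0.54598311 -0.33959409  0.02876825]
pointer az 74.86067 by centroid 78.12558430900492 28 t 117.6417
blue 85 0.39572798406131426 -0.39885497777857104
yellow 88 0.3962897674603188 -0.43483751059571785
green 65 0.39568480847444043 -0.47058443791648846
((618.871826171875, 87.35851287841797), (53.76778030395508, 54.07544708251953), 72.51612854003906)
((610.8521728515625, -57.74999237060547), (52.627201080322266, 53.7154541015625), 58.18911361694336)
((604.0645141601562, -169.1881561279297), (53.36267852783203, 53.58477020263672), 49.31618118286133)
```

View pics/z10.png

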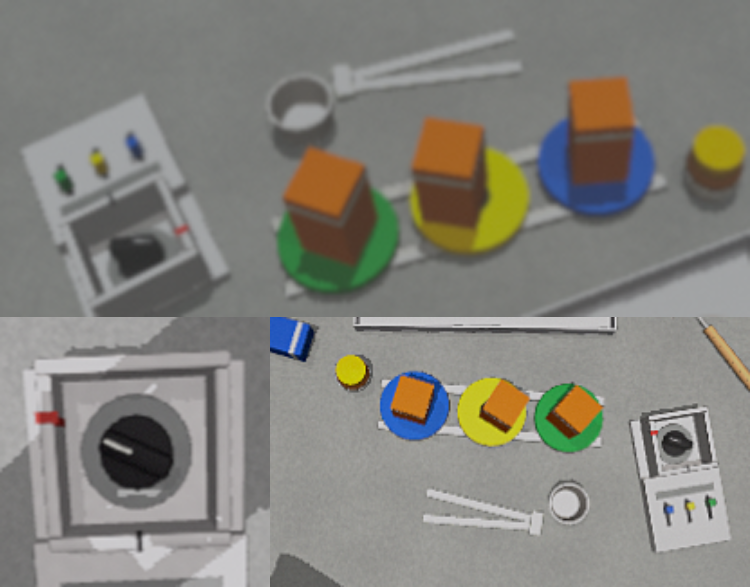

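```bash
python3 -c "
from rig import env
print(env.hand_in(), env.sense()['time'])"
```

```text
the job is handed in; nothing more can be done
the job is handed in; nothing more can be done
```

The job is handed in. All three orange canisters stand upside down on the blue, yellow and green pegs, all three switches are on, and the dial pointer is at the red mark. The run took about 120 s of the 210 s limit, and nothing reports a verdict.

**What the last checks showed**
- **Canisters:** their top faces measured 1 mm (blue), 15 mm (yellow) and 3 mm (green) from the disc centres. The limit is 30 mm, and all three look upright. The yellow one sits at the edge of the peg's play.
- **Switches:** each tab was pushed until it hit its stop, and all three line up within 0.6 mm.
- **Dial:** the pointer lies at about 75° in the world frame. The target was 74.5° worked out from the off mark; the red mark itself measured about 76°. A second reading, from the centre of the pointer line, gave 78°. All are inside the tolerance of about 8.6°.
- **Other things:** the tongs, cup and jar look unmoved in the pictures, though I did not measure them. The arm was parked clear of everything before handing in.

**What went wrong on the way**
- The first placement had the canister's pitch direction reversed. The rim touched the green peg's top at about 7 N; I lifted off, corrected it and used the blue peg instead.
- The first pushes on the switches missed. With the gripper shut, the fingertips sit about 27 mm higher than `env.tip_reach` implies, so I found the true height by touch and pushed again lower.

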